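# Hold the swivel bar against its sprung stop

## Robot

A 7-joint arm with a two-finger parallel gripper is mounted at the origin on the work surface. World frame = base frame: x ahead of the robot, y to its left, z up, the work surface at z = 0. Lengths are in m, angles in degrees, forces in N, time in s.
With the tool pointing down it reaches from about 0.425 to 0.875 m from the base axis. Payload 4.7 kg.
Tool frame: the origin (TCP) lies at the very end of the fingers, on their centre line; the grasp point (between the pads) lies 19 mm behind it; z points along the fingers, y is the line along which they close (so a half turn about z gives the same grasp; the last joint's range is limited). The gripper opens to 87 mm and grips with 3 to 60 N. Pads are 19 mm wide; open, the fingers measure 117 mm over their backs; the gripper's body (75 mm by 190 mm) begins 51 mm behind the grasp point.
Start: joints at [-66.228, 18.392, -4.016, 83.108, 1.295, 78.541, -3.26], TCP at [0.254, 0.598, 0.187] pointing down, gripper open.
Joint ranges: [-163.93, 163.93], [-17.29, 119.83], [-79.2, 71.16], [3.27, 140.29], [-89.18, 269.18], [5.43, 117.66], [-154.24, 154.24]. Speed limits (degrees/s): [147.25, 147.25, 180, 180, 180, 180, 180].

## Interface

Orientations are given as [roll, pitch, yaw] about the fixed x, y, z axes, in that order (R = Rz(yaw) Ry(pitch) Rx(roll)).
In Python, from cell import telemetry, cams, env gives the robot as it stands.
- The arm moves only by the tool arm_command, never from a script. Its argument "series" is text: rows parted by semicolons, each of 5 numbers parted by spaces: the shift along the tool's x, y, z in mm, then the turn about the tool's z in rad, then the closure in counts, from 0 (fully open) to 255 (shut). A call has 1 to 20 rows; each row shifts and turns the commanded pose from where the row before left it, along the tool's axes as they then stand; what a row does not reach is not made up. A row lasts 1/12 s, in which the tool goes at most 41.7 mm and 7.16 degrees, less where a joint would pass 70% of its speed; a pose out of reach is approached as far as the arm can. A call is refused whole if a number of a shift passes 41.7 or a number of a turn 0.125, either way. A call with a gripper value outside its range is refused whole. The fingers move at their own pace and stop on an object; "squeeze" is the grip in N (left out, the last holds). Time passes only in rows, so rows that do not move let the fingers close. It gives the time, the measured TCP pose, the force, the opening and the grip force at its end, in the units of the state.
- telemetry.get_obs(): the state, without advancing time (a new reading comes with each control period).
- cams.read_camera(name): name is "scene" or "side" or "wrist"; returns the picture (384x512x3 uint8, blue, green, red); there is no depth.
- cams.calibration(name): a dict with "K" (3x3 intrinsics, pixels), "dist" ([k1, k2, p1, p2, k3] as OpenCV has them; the pictures are not rectified), "origin" and "rotation" of the camera in the world; the wrist camera has in their place "hand_eye" (4x4, takes a point from camera to tool coordinates, whose origin is the TCP and whose axes are the flange's). Camera axes: x right, y down, z forward; pixel columns grow to the right and rows downward; lengths in m; the calibration is good to about 2 mm. A picture is of the moment at which its call begins: read the wrist's pose just before it. calibration takes no time and is no camera call.
- env.sign_off(): hands the job in; it is judged then, once.
The state is a dict: "time_s": time; "qpos": joint angles; "joint_velocities": joint speeds; "effort": joint torques, N m; "tool_pos": TCP position; "tool_rot": TCP orientation; "force": force on the tool from outside, world axes, zero at the start; "wrist_torque": the same for the moment, N m; "grip_width": finger opening in m; "grasp_force": force on a finger pad.
Only numpy, scipy, OpenCV 4.12 (cv2) and the standard library are available. Lean on these libraries where they do the work, as an engineer would, in place of code of your own. Each camera call takes 0.05 s, during which the arm holds its last target. There are 200 camera calls.

## Task

Help me fit the swivelling tea-towel bar: put the eye of the loose beech bar over the upright steel pin on the mounting board so that the bar lies flat on the board, then swing the bar against the sprung rubber-tipped plunger and keep pushing it with a steady force of about 10 N, which presses the plunger in about half of its stroke. Finish while still holding that push: do not let go, I will screw the cap onto the pin meanwhile. Leave the other things on the ledge standing where they are.

Things in the scene. Friction and masses are not known exactly. Their poses are not given: they have to be found in the camera images.
- towel_bar: the loose beech bar, lying flat on the ledge: straight, 190 mm long (along its x), 34 mm wide (y) and 20 mm thick (z), about 0.1 kg, with a 20 mm ball on a short neck on its +x end (reaching 115 mm from the origin) and an 18 mm vertical through-hole, the eye, near its -x end. Origin: centre of the bar's underside; the eye is 78 mm from it towards -x
- eye (a point): centre of the eye at the bar's underside (the 18 mm hole goes 20 mm up from here); axes as those of the bar
- board: pale wooden mounting board, fixed, 200 (x) by 240 (y) by 18 mm thick. Origin: centre of its underside, z up. On it: the steel pin at x 0, y +90 mm, and a grey block 36 x 44 x 30 mm high centred at x +51, y -50 mm, with the plunger sticking out towards -x. The bar comes against the plunger from the -x side, and then lies from the pin along the board's -y
- pin_foot (a point): centre of the foot of the steel pin, on the board's upper face (18 mm above the ledge). The pin is 12 mm in diameter, stands 41 mm above the board, and is tapered over its top 5 mm
- plunger: sprung stop's plunger: flat round rubber face, 18 mm wide, sliding along the board's x. Origin: face centre, 10.5 mm above the board's top, 140 mm along the board's -y from the pin, at board x = +10.5 mm at rest. Yields towards board +x at 1.5 N per mm, stroke 13 mm; half way in, the bar lies along the board's y. A push on the bar right opposite it puts the same force on it
- shaker_a: square glass shaker with black plastic cap, 44 x 44 x 96 mm, standing loose between the bar and the board, beyond them; origin: centre of its underside; leave alone
- shaker_b: the same kind of shaker, at the far edge of the ledge; leave alone
- shaker_c: the same kind of shaker, at the far edge of the ledge; leave alone
- mortar: grey stoneware mortar with pestle, 124 mm across, 75 mm high, pestle to 115 mm; origin: centre of its underside; leave alone
- grinder: beech pepper grinder, 54 mm across, 167 mm high; origin: centre of its underside; leave alone
- screwdriver: screwdriver lying on the ledge, beyond the bar; leave alone
- dish: small white dish 90 mm across, 30 mm high; origin: centre of its underside; leave alone
There are look-alikes about, which are no part of the job. Several things look just like the towel_bar: the one meant starts farthest from the robot's base.

How it is judged (in metres and radians):
On the way:
1. the eye is over the pin and the bar lies on the board (horizontal distance between eye and pin_foot below 0.006 m and z of eye in the frame of pin_foot below 0.005 m and angle between towel_bar's own z axis and vertical below 0.08 rad), for 0.2 s.
At the end, for the whole second after the job is handed in: For the whole last second: the eye is over the pin (centres within 6 mm) and within 5 mm of the board, the bar flat within 0.08 rad and at rest (below 10 mm/s), the fingers push on the bar (over 2 N) and the bar presses the plunger with 6 to 14 N (all of step 1 and contact force between towel_bar and plunger between 6 and 14 N and contact force between the fingers and towel_bar above 2 N and linear speed of towel_bar below 0.01 m/s); the arm keeps its last pose, push and grip.
It fails at once if another thing on the ledge is shifted by more than 30 mm (distance of any of shaker_a, shaker_b, shaker_c, mortar, grinder, screwdriver, dish from where it was at the start of the episode above 0.03 m).
It fails at once if a shaker, the mortar or the grinder is knocked over (angle between any of shaker_a, shaker_b, shaker_c, mortar, grinder's own z axis and vertical above 0.5 rad).
It also fails if it takes over 58 s, if anything falls off the work surface, if the arm or the gripper's body presses on something with over 40 N, if the wrist force passes 120 N, or if a joint passes its speed limit or range.

## Working session

There is one attempt and no reset: what is moved stays moved. The work goes in short steps, Python scripts to look and compute and a tool call to move; the robot and the scene stay as the last step left them, time stands still between calls to the robot, and variables do not carry over. Pictures are saved under pics/ and viewed, at most 10 in all, crops included, and the job is handed in when it is done.

Besides the shell and the picture viewer there is one more tool, called as a command line: name --argument value ..., lists and objects as JSON in quotes. arm_command: Moves the arm, as the interface text tells. Its arguments: {"type":"object","properties":{"series":{"type":"string"},"squeeze":{"type":"number"}},"required":["series"]}

```bash
mkdir -p pics; python3 - <<'E'
from cell import telemetry, cams
import cv2, numpy as np
o=telemetry.get_obs(); print({k:np.round(v,3).tolist() for k,v in o.items()})
for n in("scene","side","wrist"):
    im=cams.read_camera(n); cv2.imwrite(f"pics/{n}0.png",im)
    print(n,cams.calibration(n))
a=cv2.imread("pics/scene0.png");b=cv2.imread("pics/side0.png")
E
```

```text
{'time_s': 0.0, 'qpos': [-66.227, 18.439, -4.017, 83.175, 1.296, 78.54, -3.26], 'joint_velocities': [-0.061, 0.001, 0.092, 0.096, -0.037, -0.011, 0.012], 'effort': [0.0, -49.127, -0.404, -31.252, -0.064, 0.044, 0.0], 'tool_pos': [0.253, 0.598, 0.186], 'tool_rot': [-179.891, 0.006, 157.038], 'force': [-0.181, 0.16, -0.91], 'wrist_torque': [0.021, 0.033, 0.065], 'grasp_force': 0.0, 'grip_width': 0.087}
scene {'K': array([[418.36449303,   0.        , 257.76375307],
       [  0.        , 418.36449303, 198.6749013 ],
       [  0.        ,   0.        ,   1.        ]]), 'dist': array([0.01941837, 0.        , 0.        , 0.        , 0.        ]), 'origin': array([ 1.41144626, -0.05659132,  1.29935856]), 'rotation': array([-144.09992644,    0.2699646 ,   88.07652175])}
side {'K': array([[443.10973966,   0.        , 250.7173112 ],
       [  0.        , 443.10973966, 191.61200526],
       [  0.        ,   0.        ,   1.        ]]), 'dist': array([-0.15368924,  0.        ,  0.        ,  0.        ,  0.        ]), 'origin': array([1.55448418, 0.53438194, 1.07592735]), 'rotation': array([-130.8903623 ,    0.92763248,  117.40999916])}
wrist {'K': array([[311.80518373,   0.        , 256.41276374],
       [  0.        , 311.80518373, 187.05929237],
       [  0.        ,   0.        ,   1.        ]]), 'dist': array([-0.00211803,  0.        ,  0.        ,  0.        ,  0.        ]), 'hand_eye': array([[ 1.42839742e-03, -9.61806535e-01, -2.73726411e-01,
         7.45616986e-02],
       [ 9.99998952e-01,  1.43842257e-03,  1.64075121e-04,
         6.07277490e-04],
       [ 2.35925723e-04, -2.73726358e-01,  9.61807582e-01,
        -1.96873503e-01],
       [ 0.00000000e+00,  0.00000000e+00,  0.00000000e+00,
         1.00000000e+00]])}
```

View pics/scene0.png

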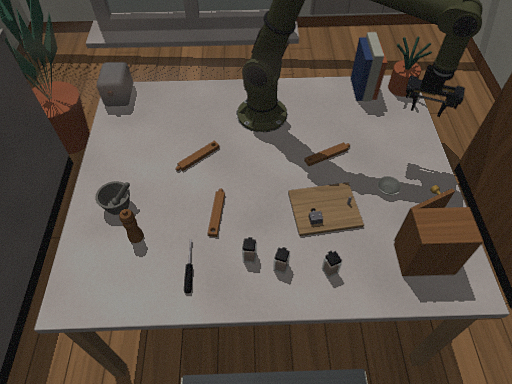

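View pics/side0.png

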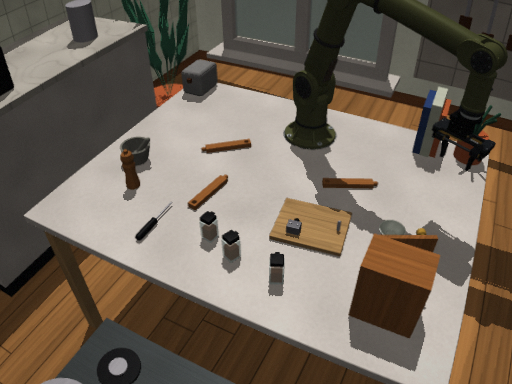

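The bars visible in scene are at about (198,156), (216,212) and (328,153). There is also a brown slab by the box at (435,200). The one at (216,212) fits the shaker and screwdriver description, so I'll check the distances and an enlarged crop.

```bash
cat > h.py <<'E'
import numpy as np, cv2
from scipy.spatial.transform import Rotation as R
from cell import telemetry, cams
def pose(n,o=None):
    c=cams.calibration(n)
    if n=="wrist":
        o=o or telemetry.get_obs(); T=R.from_euler('xyz',o["tool_rot"],degrees=True).as_matrix(); H=c["hand_eye"]
        return c, T@H[:3,:3], T@H[:3,3]+np.array(o["tool_pos"])
    return c, R.from_euler('xyz',c["rotation"],degrees=True).as_matrix(), c["origin"]
def w(n,px,z,o=None):
    c,M,t=pose(n,o); p=cv2.undistortPoints(np.array(px,float).reshape(-1,1,2),c["K"],c["dist"])[:,0]
    d=np.c_[p,np.ones(len(p))]@M.T
    return t+d*((z-t[2])/d[:,2])[:,None]
def pix(n,P,o=None):
    c,M,t=pose(n,o); Q=(np.array(P,float).reshape(-1,3)-t)@M
    return cv2.projectPoints(Q,np.zeros(3),np.zeros(3),c["K"],c["dist"])[0][:,0]
E
python3 - <<'E'
from h import *
for n,z,p in (("bars",.02,[(198,156),(216,212),(328,153),(435,200)]),("shakers",.096,[(249,243),(282,253),(332,259)]),("board",.018,[(289,190),(351,184),(362,226),(301,234)]),):
    q=w("scene",p,z); print(n,q.round(3).tolist(),np.hypot(q[:,0],q[:,1]).round(3))
print(pix("wrist",[[.7,-.15,.02]]))
a=cv2.imread("pics/scene0.png")
c=[cv2.resize(a[180:245,200:260],None,fx=6.6,fy=6.6,interpolation=3),cv2.resize(a[175:240,285:370],None,fx=4.7,fy=6.6/1.0,interpolation=3)]
c=[cv2.resize(a[y:y+65,x:x+65],(400,300*4//3),interpolation=3) for x,y in((185,180),(295,178))]
d=[cv2.resize(a[y:y+65,x:x+130],(400,200),interpolation=3) for x,y in((165,130),(382,170))]
cv2.imwrite("pics/crop1.png",np.vstack([np.hstack(c),np.hstack(d)]))
E
```

```text
bars [[0.262, -0.268, 0.02], [0.541, -0.188, 0.02], [0.266, 0.263, 0.02], [0.516, 0.631, 0.02]] [0.375 0.572 0.374 0.816]
shakers [[0.72, -0.068, 0.096], [0.761, 0.038, 0.096], [0.788, 0.197, 0.096]] [0.723 0.762 0.813]
board [[0.448, 0.09, 0.018], [0.427, 0.331, 0.018], [0.619, 0.34, 0.018], [0.645, 0.117, 0.018]] [0.456 0.541 0.706 0.656]
[[-28.13300993 544.16198392]]
```

View pics/crop1.png

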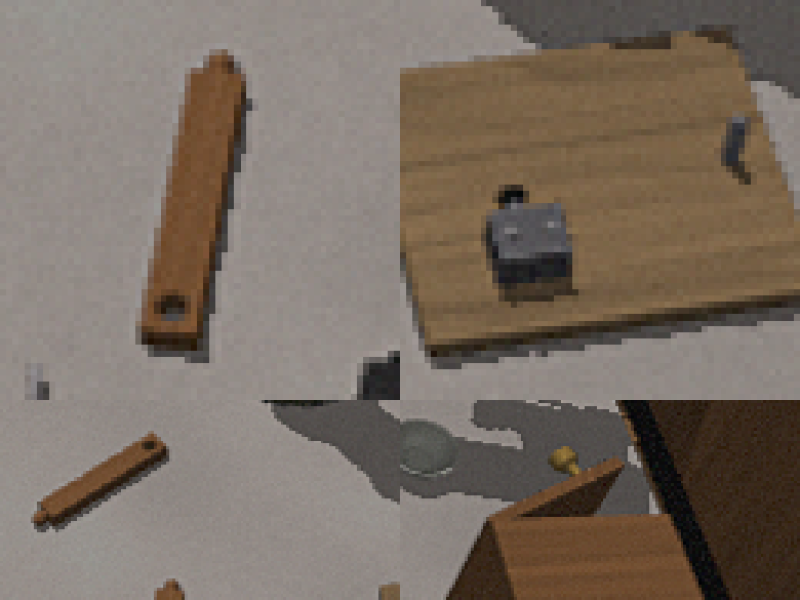

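The brown slab at (435,200) is the box's open door with its brass knob at the top, so it isn't a bar. The real bars are at (198,156), (216,212) and (328,153), at 0.37, 0.57 and 0.37 m from the base. (216,212) is farthest, and shaker_a stands between it and the board with the screwdriver beyond. Its eye is at (213,230) and its ball at (221,189). The pin's foot is at about (350,206), and the plunger points towards the robot.

```bash
python3 - <<'E'
from h import *
q=w("scene",[(213,230),(220.8,189.5)],.02); print(q.round(4), np.linalg.norm(q[0]-q[1]), np.degrees(np.arctan2(*(q[1]-q[0])[1::-1])))
print(w("scene",[(350,206.5)],.018),w("scene",[(350,197.5)],.059))
o=telemetry.get_obs();M=R.from_euler('xyz',o["tool_rot"],degrees=True).as_matrix()
for a,b in(((.253,.598,.187),(.45,.2,.2)),((.45,.2,.2),(.55,-.185,.2))): print((M.T@(np.array(b)-a)*1000).round())
E
```

```text
[[ 0.6182 -0.1964  0.02  ]
 [ 0.437  -0.1718  0.02  ]] 0.1828613725947295 172.26986827538235
[[0.53283723 0.31040828 0.018     ]] [[0.52104883 0.305185   0.059     ]]
[-337. -290.  -13.]
[-242. -315.    0.]
```

arm_command --series "-15 -12 -1 0 0; -29 -25 -1 0 0; -29 -25 -1 0 0; -29 -25 -1 0 0; -29 -25 -1 0 0; -29 -25 -1 0 0; -29 -25 -1 0 0; -29 -25 -1 0 0; -29 -25 -1 0 0; -29 -25 -1 0 0; -29 -25 -1 0 0; -29 -25 -1 0 0; -20 -25 -1 0 0; -20 -26 0 0 0; -20 -26 0 0 0; -20 -26 0 0 0; -20 -26 0 0 0; -20 -26 0 0 0; -20 -26 0 0 0; -20 -26 0 0 0"

```text
time_s: 1.82
tool_pos: [0.5157, -0.0506, 0.2]
tool_rot: [180.0, 0.0, 157.0]
force: [0.7, 0.7, -0.1]
grip_width: 0.0866
grasp_force: 0.0
```

arm_command --series "-20 -26 0 0 0; -20 -26 0 0 0; -20 -26 0 0 0; -20 -26 0 0 0; -15 -20 0 0 0; -7 -9 0 0 0; 0 0 0 0.12 0; 0 0 0 0.12 0; 0 0 0 0.12 0; 0 0 0 0.12 0; 0 0 0 0.12 0; 0 0 0 0.12 0; 0 0 0 0.12 0; 0 0 0 0.12 0; 0 0 0 0.12 0; 0 0 0 0.12 0; 0 0 0 0.12 0; 0 0 0 0.12 0; 0 0 0 0.12 0; 0 0 0 0.12 0"

```text
time_s: 3.48
tool_pos: [0.5578, -0.2099, 0.1998]
tool_rot: [-179.9, -0.1, 60.5]
force: [0.1, -0.3, 0.8]
grip_width: 0.0871
grasp_force: 0.0
```

arm_command --series "0 0 0 0.12 0; 0 0 0 0.12 0; 0 0 0 0.12 0; 0 0 0 0.12 0; 0 0 0 0.12 0; 0 0 0 0.12 0; 0 0 0 0.12 0; 0 0 0 0.12 0; 0 0 0 0.12 0; 0 0 0 0.12 0; 0 0 0 0 0; 0 0 0 0 0"

```text
time_s: 4.48
tool_pos: [0.5578, -0.2103, 0.1997]
tool_rot: [-180.0, 0.0, -7.7]
force: [-0.7, 0.1, 0.0]
grip_width: 0.0869
grasp_force: 0.0
```

```bash
python3 - <<'E'
from h import *
o=telemetry.get_obs(); print(o["time_s"],o["tool_pos"],o["tool_rot"],o["force"],o["qpos"])
cv2.imwrite("pics/w1.png",cams.read_camera("wrist"))
print(pix("wrist",[[.618,-.196,.02],[.437,-.172,.02]],o))
E
```

```text
4.4833 [ 0.55780508 -0.21029664  0.19969489] [-1.79967342e+02  4.08006421e-02 -7.72620781e+00] [-0.66527062  0.11302298  0.04099116] [-33.26404884  19.44382474  64.2253238   91.85764723 -17.73909266
  79.95818335 -64.89796996]
[[237.86618538 114.17797125]
 [240.28823982 254.38434475]]
```

View pics/w1.png

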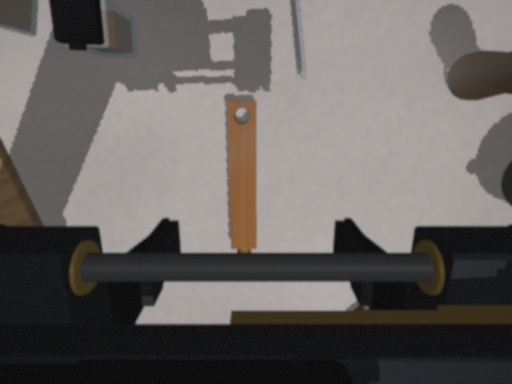

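The wrist view shows the bar from its eye at (242,115) to its ball end at (243,250), with the fingers left and right of it. Shaker_a is at top left and the screwdriver at top right.

```bash
python3 - <<'E'
from h import *
o=telemetry.get_obs()
im=cv2.imread("pics/w1.png"); h=cv2.cvtColor(im,cv2.COLOR_BGR2HSV)
m=cv2.inRange(h,(3,100,60),(22,255,255)); m[:90]=0; m[246:]=0; m[:,:200]=0; m[:,290:]=0
n,l,s,c=cv2.connectedComponentsWithStats(m); k=1+s[1:,4].argmax(); print(s[k])
cs,_=cv2.findContours((l==k).astype(np.uint8),cv2.RETR_EXTERNAL,2); print(cv2.minAreaRect(cs[0]))
rows=[(y,*np.where(l[y]==k)[0][[0,-1]]) for y in (105,140,170,200,235)]; print(rows)
e=np.array([((a+b+1)/2-.5,y) for y,a,b in rows]); q=w("wrist",e,.018,o); print(q.round(4))
wd=[np.linalg.norm(w("wrist",[(a-.5,y)],.02,o)-w("wrist",[(b+.5,y)],.02,o)) for y,a,b in rows]; print(wd)
print("eye",w("wrist",[(242,114.5)],.02,o), "yaw",np.degrees(np.arctan2(*(q[-1]-q[1])[1::-1])))
print("board pin view", pix("wrist",[[.53,.31,.018]],o))
E
```

```text
[ 228  101   28  145 3572]
((241.92359924316406, 172.99282836914062), (144.43685913085938, 26.555505752563477), 89.02897644042969)
[(105, np.int64(228), np.int64(254)), (140, np.int64(229), np.int64(254)), (170, np.int64(229), np.int64(255)), (200, np.int64(230), np.int64(255)), (235, np.int64(231), np.int64(255))]
[[ 0.6279 -0.2013  0.018 ]
 [ 0.5873 -0.1959  0.018 ]
 [ 0.5505 -0.1911  0.018 ]
 [ 0.5116 -0.186   0.018 ]
 [ 0.4635 -0.1796  0.018 ]]
[np.float64(0.031549814115376724), np.float64(0.03129936440815682), np.float64(0.03336885268470551), np.float64(0.0330134842417032), np.float64(0.03279377996827404)]
eye [[ 0.61707586 -0.20094019  0.02      ]] yaw 172.51435730637763
board pin view [[-130.60691646  234.362274  ]]
```

arm_command --series "-10 -9 20 0 0; -10 -9 30 0 0; 0 0 35 0 0; 0 0 35 0 0; 0 0 30 0 0; 0 0 22 0 0; 0 0 14 0 0; 0 0 8 0 0; 0 0 2 0 0; 0 0 0 0 0; 0 0 0 0 255; 0 0 0 0 255; 0 0 0 0 255; 0 0 0 0 255; 0 0 0 0 255; 0 0 0 0 255; 0 0 0 0 255; 0 0 0 0 255" --squeeze 30

```text
time_s: 6.03
tool_pos: [0.5405, -0.1907, 0.0041]
tool_rot: [-180.0, -0.0, -8.0]
force: [-1.3, -0.1, 0.3]
grip_width: 0.0413
grasp_force: 0.0
```

arm_command --series "0 0 0 0 255; 0 0 0 0 255; 0 0 0 0 255; 0 0 0 0 255; 0 0 0 0 255; 0 0 0 0 255"

```text
time_s: 6.53
tool_pos: [0.5405, -0.1908, 0.004]
tool_rot: [-180.0, 0.0, -8.0]
force: [-0.2, -0.4, -0.1]
grip_width: 0.0038
grasp_force: 0.0
```

The fingers have closed to 4 mm on nothing, so I'll look.

```bash
python3 - <<'E'
from h import *
o=telemetry.get_obs(); print(o["grip_width"],o["grasp_force"])
a=cams.read_camera("scene");b=cams.read_camera("side");c=cams.read_camera("wrist")
cv2.imwrite("pics/g2.png",np.vstack([np.hstack([cv2.resize(a[170:245,170:270],(400,300),interpolation=3),cv2.resize(b[150:225,160:260],(400,300),interpolation=3)]),np.hstack([cv2.resize(c,(400,300)),cv2.resize(a,(400,300))])]))
E
```

```text
0.0037714876941716507 0.0
```

View pics/g2.png

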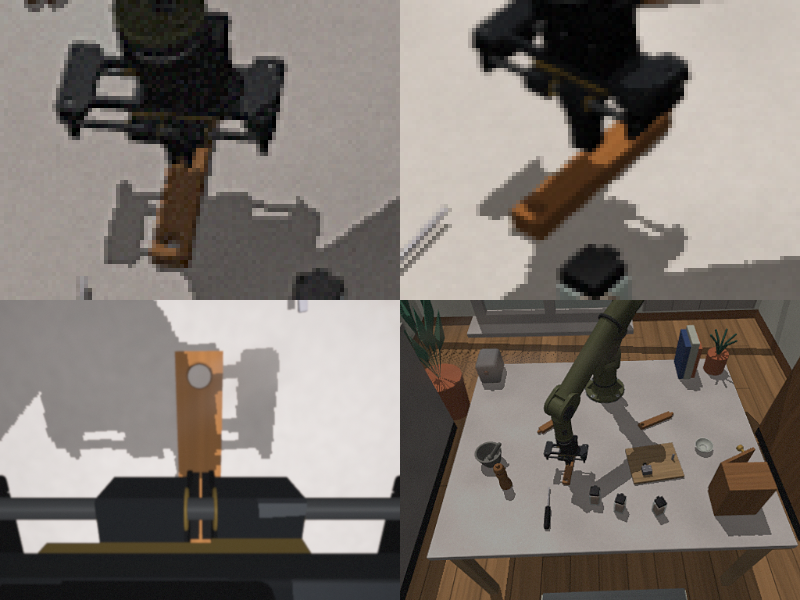

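```bash
python3 - <<'E'
from h import *
o=telemetry.get_obs(); p=np.array(o["tool_pos"])
for n in("scene","side","wrist"): print(n,[pix(n,p+[0,0,z],o)[0].round(1).tolist() for z in(0,.016,.03,.045)])
a=cams.read_camera("scene");b=cams.read_camera("side")
f=lambda im,x,y:cv2.resize(im[y-20:y+20,x-27:x+27],(400,300),interpolation=0)
cv2.imwrite("pics/g3.png",np.hstack([f(a,216,210),f(b,210,187)]))
E
```

```text
scene [[215.5, 214.4], [215.2, 212.0], [214.8, 209.8], [214.5, 207.5]]
side [[207.6, 192.9], [207.2, 189.6], [206.9, 186.7], [206.6, 183.5]]
wrist [[257.0, 214.6], [257.0, 223.8], [257.1, 233.0], [257.1, 244.6]]
```

View pics/g3.png

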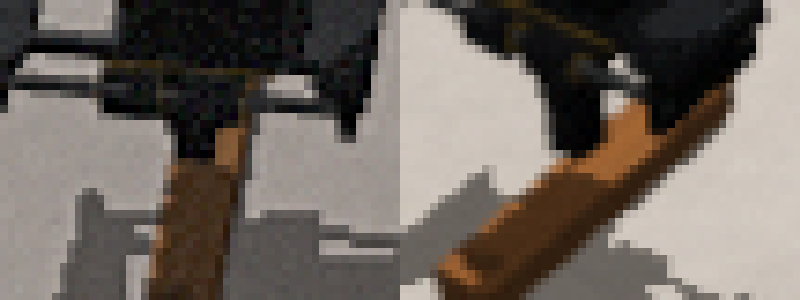

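Projecting the reported TCP into both cameras puts the visible fingertips about 17–20 mm above it, on the bar's top. So the fingers passed over the bar without touching it. I'll open them and feel downward around it.

arm_command --series "0 0 -4 0 0; 0 0 0 0 0; 0 0 0 0 0; 0 0 0 0 0; 0 0 0 0 0; 0 0 0 0 0; 0 0 0 0 0; 0 0 0 0 0; 0 0 2 0 0; 0 0 2 0 0; 0 0 2 0 0; 0 0 2 0 0; 0 0 2 0 0; 0 0 0 0 0"

```text
time_s: 7.95
tool_pos: [0.5401, -0.1906, -0.0025]
tool_rot: [-180.0, 0.0, -8.0]
force: [-0.3, -0.4, -0.1]
grip_width: 0.0837
grasp_force: 0.0
```

arm_command --series "0 0 2 0 0; 0 0 2 0 0; 0 0 0 0 0; 0 0 0 0 0"

```text
time_s: 8.28
tool_pos: [0.5404, -0.1907, -0.0061]
tool_rot: [-180.0, 0.0, -8.0]
force: [-0.3, 0.1, -0.0]
grip_width: 0.087
grasp_force: 0.0
```

There's no contact at a reported z of -6 mm, which confirms that the real fingertips are higher. I'll keep feeling downward.

arm_command --series "0 0 2 0 0; 0 0 2 0 0; 0 0 0 0 0; 0 0 0 0 0"

```text
time_s: 8.62
tool_pos: [0.5404, -0.1907, -0.0101]
tool_rot: [-180.0, 0.0, -8.0]
force: [0.6, -0.4, -1.0]
grip_width: 0.0874
grasp_force: 0.0
```

arm_command --series "0 0 2 0 0; 0 0 1 0 0; 0 0 0 0 0; 0 0 0 0 0"

```text
time_s: 8.95
tool_pos: [0.5404, -0.1907, -0.013]
tool_rot: [-180.0, 0.0, -8.0]
force: [0.3, -0.4, 0.2]
grip_width: 0.0868
grasp_force: 0.0
```

arm_command --series "0 0 1 0 0; 0 0 1 0 0; 0 0 0 0 0; 0 0 0 0 0"

```text
time_s: 9.28
tool_pos: [0.5404, -0.1907, -0.015]
tool_rot: [-180.0, 0.0, -8.0]
force: [0.1, 0.5, 0.0]
grip_width: 0.0868
grasp_force: 0.0
```

arm_command --series "0 0 0 0 255; 0 0 0 0 255; 0 0 0 0 255; 0 0 0 0 255; 0 0 0 0 255; 0 0 0 0 255; 0 0 0 0 255; 0 0 0 0 255; 0 0 0 0 255; 0 0 0 0 255; 0 0 0 0 255; 0 0 0 0 255" --squeeze 30

```text
time_s: 10.28
tool_pos: [0.5405, -0.1907, -0.0149]
tool_rot: [-180.0, -0.0, -8.0]
force: [0.4, -0.1, 0.1]
grip_width: 0.0153
grasp_force: 0.0
```

```bash
python3 - <<'E'
from h import *
o=telemetry.get_obs(); p=np.array(o["tool_pos"])
print(o["grip_width"],o["effort"],o["qpos"])
for n in("scene","side","wrist"): print(n,[pix(n,p+[0,0,z],o)[0].round(1).tolist() for z in(0,.016,.03,.045)])
a=cams.read_camera("scene");b=cams.read_camera("side");c=cams.read_camera("wrist")
f=lambda im,x,y:cv2.resize(im[y-20:y+20,x-27:x+27],(400,300),interpolation=0)
cv2.imwrite("pics/g4.png",np.vstack([np.hstack([f(a,216,210),f(b,210,187)]),np.hstack([cv2.resize(c[:300],(400,234)),cv2.resize(c[180:260,188:324],(400,234))])]))
E
```

```text
0.015344619407922087 [-8.96500001e-05 -3.72424579e+01  1.25641295e+01 -2.38603699e+01
 -4.93892084e-02 -4.43454366e-02 -6.41439942e-05] [-28.32435531  29.31124979  55.51087568 107.83518296 -28.44213984
  57.92682481 -58.485399  ]
scene [[216.0, 217.2], [215.6, 214.8], [215.3, 212.7], [214.9, 210.5]]
side [[208.0, 196.7], [207.6, 193.5], [207.3, 190.6], [207.0, 187.5]]
wrist [[257.0, 214.6], [257.0, 223.8], [257.1, 233.0], [257.1, 244.6]]
```

View pics/g4.png

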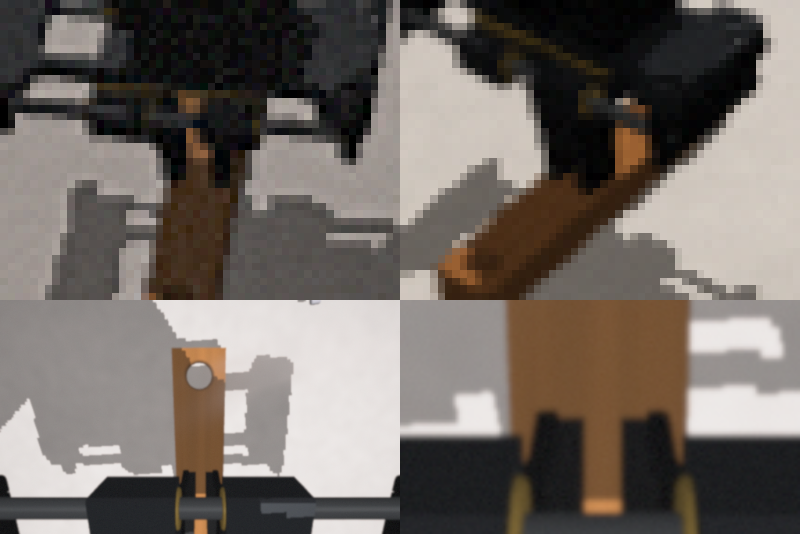

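The two finger edges, seen at about (237,219) and (275,219) in wrist, and both outer views put the tips about 30–35 mm above the reported TCP once the pad's half width is allowed for. So they're again just over the bar. I'll open and feel down until the tips touch the ledge, which gives the offset exactly.

arm_command --series "0 0 -3 0 0; 0 0 0 0 0; 0 0 0 0 0; 0 0 0 0 0; 0 0 0 0 0; 0 0 0 0 0; 0 0 0 0 0; 0 0 0 0 0; 0 0 0 0 0; 0 0 0 0 0; 0 0 3 0 0; 0 0 2 0 0; 0 0 2 0 0; 0 0 2 0 0; 0 0 2 0 0; 0 0 0 0 0; 0 0 0 0 0"

```text
time_s: 11.85
tool_pos: [0.5404, -0.1908, -0.0231]
tool_rot: [-180.0, 0.0, -8.0]
force: [0.5, -0.2, 0.1]
grip_width: 0.0865
grasp_force: 0.0
```

arm_command --series "0 0 2 0 0; 0 0 1 0 0; 0 0 0 0 0; 0 0 0 0 0"

```text
time_s: 12.18
tool_pos: [0.5405, -0.1907, -0.026]
tool_rot: [-180.0, 0.0, -8.0]
force: [-0.4, 0.3, 0.4]
grip_width: 0.0868
grasp_force: 0.0
```

arm_command --series "0 0 1 0 0; 0 0 1 0 0; 0 0 0 0 0; 0 0 0 0 0"

```text
time_s: 12.52
tool_pos: [0.5404, -0.1907, -0.028]
tool_rot: [-180.0, 0.0, -8.0]
force: [-0.8, 0.4, 0.3]
grip_width: 0.0871
grasp_force: 0.0
```

arm_command --series "0 0 1 0 0; 0 0 1 0 0; 0 0 0 0 0; 0 0 0 0 0"

```text
time_s: 12.85
tool_pos: [0.5404, -0.1907, -0.03]
tool_rot: [-180.0, 0.0, -8.0]
force: [0.3, 0.7, 0.3]
grip_width: 0.0868
grasp_force: 0.0
```

arm_command --series "0 0 1 0 0; 0 0 1 0 0; 0 0 0 0 0; 0 0 0 0 0"

```text
time_s: 13.18
tool_pos: [0.5404, -0.1907, -0.032]
tool_rot: [-180.0, 0.0, -8.0]
force: [1.3, 0.3, 0.5]
grip_width: 0.0868
grasp_force: 0.0
```

arm_command --series "0 0 1 0 0; 0 0 1 0 0; 0 0 0 0 0; 0 0 0 0 0"

```text
time_s: 13.52
tool_pos: [0.5404, -0.1907, -0.034]
tool_rot: [-180.0, 0.0, -8.0]
force: [-0.2, 0.2, -0.9]
grip_width: 0.0872
grasp_force: 0.0
```

arm_command --series "0 0 1 0 0; 0 0 1 0 0; 0 0 0 0 0; 0 0 0 0 0"

```text
time_s: 13.85
tool_pos: [0.5407, -0.1908, -0.035]
tool_rot: [-180.0, -0.0, -8.0]
force: [-2.4, 2.1, 7.7]
grip_width: 0.0871
grasp_force: 4.1
```

arm_command --series "0 0 1 0 0; 0 0 1 0 0; 0 0 0 0 0; 0 0 0 0 0"

```text
time_s: 14.18
tool_pos: [0.5408, -0.1908, -0.0351]
tool_rot: [-179.9, 0.0, -8.0]
force: [-7.7, 5.7, 25.1]
grip_width: 0.0868
grasp_force: 12.4
```

The tips touch the ledge at a reported z of -0.035, so the real fingertips are 35 mm above the reported TCP. I'll back up so they sit at about 4 mm, then grip.

arm_command --series "0 0 -4 0 0; 0 0 -3 0 0; 0 0 0 0 255; 0 0 0 0 255; 0 0 0 0 255; 0 0 0 0 255; 0 0 0 0 255; 0 0 0 0 255; 0 0 0 0 255; 0 0 0 0 255; 0 0 0 0 255; 0 0 0 0 255; 0 0 0 0 255; 0 0 0 0 255" --squeeze 30

```text
time_s: 15.35
tool_pos: [0.5405, -0.1907, -0.031]
tool_rot: [-180.0, -0.0, -8.0]
force: [-0.6, 0.0, 0.1]
grip_width: 0.0335
grasp_force: 30.0
```

Gripped at 33.5 mm with 30 N. Next I'll lift and carry the bar to the board, holding it to one side of the pin.

arm_command --series "0 0 -8 0 255; 0 0 -20 0 255; 0 0 -25 0 255; 0 0 -25 0 255; 0 0 -25 0 255; 0 0 -18 0 255; -6 -18 0 0 255; -12 -35 0 0 255; -12 -35 0 0 255; -12 -35 0 0 255; -12 -35 0 0 255; -12 -35 0 0 255; -12 -35 0 0 255; -12 -35 0 0 255; -12 -35 0 0 255; -12 -35 0 0 255; -12 -35 0 0 255; -12 -35 0 0 255; -11 -32 0 0 255; -6 -18 0 0 255"

```text
time_s: 17.02
tool_pos: [0.4481, 0.284, 0.0904]
tool_rot: [-179.9, 0.0, -7.7]
force: [0.5, 0.2, -1.1]
grip_width: 0.0339
grasp_force: 30.0
```

arm_command --series "0 0 0 -0.1 255; 0 0 0 -0.12 255; 0 0 0 -0.12 255; 0 0 0 -0.12 255; 0 0 0 -0.12 255; 0 0 0 -0.12 255; 0 0 0 -0.12 255; 0 0 0 -0.12 255; 0 0 0 -0.12 255; 0 0 0 -0.12 255; 0 0 0 -0.12 255; 0 0 0 -0.06 255; 0 0 0 0 255; 0 0 0 0 255; 0 0 0 0 255"

```text
time_s: 18.27
tool_pos: [0.45, 0.2789, 0.0902]
tool_rot: [180.0, 0.0, 69.8]
force: [0.4, 0.4, -0.8]
grip_width: 0.0335
grasp_force: 30.0
```

```bash
python3 - <<'E'
from h import *
o=telemetry.get_obs(); print(o["time_s"],o["tool_pos"],o["tool_rot"],o["force"],o["qpos"],o["grip_width"],o["grasp_force"])
cv2.imwrite("pics/w5.png",cams.read_camera("wrist"))
print(pix("wrist",[[.527,.308,.018],[.527,.308,.059]],o))
E
```

```text
18.2667 [0.4500495  0.27885283 0.09019674] [1.79993530e+02 6.50107734e-04 6.98005907e+01] [ 0.39878352  0.36555297 -0.83565201] [-74.99204149   9.33315302  44.19091482 108.5851351   -7.16716999
  64.8636816  -48.32497747] 0.033515081240459405 29.99537229537964
[[329.05004926 124.8274807 ]
 [341.86558255 129.38544348]]
```

View pics/w5.png

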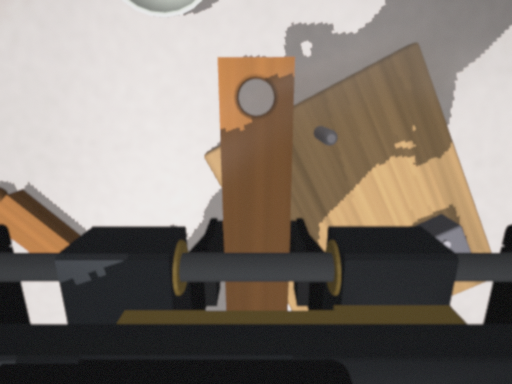

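The wrist view shows the bar with its eye at (256,97), the pin from its foot at about (318,131) to its top at (330,136), and the grey block at lower right. I'll fit the pin's silhouette and the hole.

```bash
cat > fit.py <<'E'
from h import *
from scipy.optimize import minimize
def pinfit(im,o,g=(.527,.308),show=True):
    S=cv2.cvtColor(im,cv2.COLOR_BGR2HSV); x0,y0=pix("wrist",[[*g,.04]],o)[0].astype(int)
    m=(S[...,1]<70).astype(np.uint8); W=np.zeros_like(m); W[max(0,y0-25):y0+25,x0-35:x0+25]=1; m*=W
    n,l,s,c=cv2.connectedComponentsWithStats(m); k=1+s[1:,4].argmax(); m=(l==k).astype(np.uint8); print("mask",s[k],c[k])
    a=np.linspace(0,2*np.pi,24,False)
    def f(p):
        C=lambda r,z:np.c_[p[0]+r*np.cos(a),p[1]+r*np.sin(a),0*a+z]
        h=cv2.convexHull(pix("wrist",np.r_[C(.006,.018),C(.006,.054),C(.004,.059)],o).astype(np.float32))
        d=np.zeros_like(m); cv2.fillConvexPoly(d,np.round(h*16).astype(np.int32),1,8,4)
        return 1-(d&m).sum()/(d|m).sum()
    gx=g[0]+np.arange(-.012,.0121,.003); gy=g[1]+np.arange(-.012,.0121,.003)
    b=min(((f((x,y)),x,y) for x in gx for y in gy)); r=minimize(f,b[1:],method="Nelder-Mead",options=dict(initial_simplex=np.array(b[1:])+[[0,0],[.0015,0],[0,.0015]],xatol=5e-5)); print("pin",r.x,"iou",1-r.fun); return r.x
E
python3 - <<'E'
from fit import *
o=telemetry.get_obs(); im=cv2.imread("pics/w5.png")
p=pinfit(im,o)
print("by eye",w("wrist",[(330.5,136.5)],.059,o)[0],w("wrist",[(318,131)],.02,o)[0])
z=o["tool_pos"][2]+.031
g=im[78:118,232:282]; S=cv2.cvtColor(g,cv2.COLOR_BGR2HSV); m=(S[...,1]<70).astype(np.uint8); n,l,s,c=cv2.connectedComponentsWithStats(m); k=1+s[1:,4].argmax(); print(s[k],c[k]+[232,78])
T=R.from_euler('xyz',o["tool_rot"],degrees=True).as_matrix(); e=c[k]+[232,78]
for dz in(.02,.01): print("eye tool",T.T@(w("wrist",[e],z+dz,o)[0]-o["tool_pos"]))
# bar edges near eye
for y in(75,110,150,200):
    r=cv2.cvtColor(im,cv2.COLOR_BGR2HSV)[y]; q=np.where((r[:,1]>110)&(np.arange(512)>205)&(np.arange(512)<300))[0]; print(y,q[0],q[-1])
E
```

```text
mask [314 126  24  20 342] [325.53216374 135.18128655]
pin [0.51772937 0.30480463] iou 0.9168900804289544
by eye [0.51779622 0.30610757 0.059     ] [0.51632271 0.30677779 0.02      ]
[   6    1   37   37 1095] [255.97808219  96.83561644]
eye tool [ 7.59548809e-02  1.19762583e-05 -5.09978723e-02]
eye tool [ 7.60132378e-02  1.53981098e-05 -4.09978700e-02]
75 219 288
110 220 292
150 223 292
200 223 291
```

The fits agree with the estimates: pin at (0.518, 0.3055) with IoU 0.92, eye at tool (76.0, 0). I'll move over the pin and descend to 12 mm above it, then check the pin through the eye.

arm_command --series "-7 14 0 0 255; -10 20 0 0 255; -7 14 0 0 255; -3.5 6.6 0 0 255; 0 0 15 0 255; 0 0 15 0 255; 0 0 12 0 255; 0 0 8 0 255; 0 0 0 0 255; 0 0 0 0 255; 0 0 0 0 255"

```text
time_s: 19.23
tool_pos: [0.4922, 0.2352, 0.0407]
tool_rot: [180.0, -0.0, 70.0]
force: [0.2, 0.5, -0.6]
grip_width: 0.0339
grasp_force: 30.0
```

```bash
python3 - <<'E'
from h import *
o=telemetry.get_obs(); print(o["time_s"],o["tool_pos"],o["tool_rot"],o["force"])
im=cams.read_camera("wrist"); cv2.imwrite("pics/w6.png",im)
T=R.from_euler('xyz',o["tool_rot"],degrees=True).as_matrix();P=np.array(o["tool_pos"])
print("pin px pred",pix("wrist",[[.518,.3055,.059]],o),"eye px pred",pix("wrist",[T@[.076,0,-.051]+P,T@[.076,0,-.031]+P],o))
g=im[72:122,226:286]; S=cv2.cvtColor(g,cv2.COLOR_BGR2HSV)
print(np.array2string(S[::3,::3,1],max_line_width=200)); print(np.array2string(g.mean(2)[::3,::3].astype(int),max_line_width=200))
cv2.imwrite("pics/w6c.png",cv2.resize(g,(720,600),interpolation=3))
E
```

```text
19.2333 [0.4921599  0.23523982 0.04068297] [ 1.79960581e+02 -4.94641846e-02  6.99538483e+01] [ 0.24102641  0.45609357 -0.6365662 ]
pin px pred [[256.30241356  99.22878058]] eye px pred [[255.9508586   96.72842657]
 [255.94061236  96.97885767]]
[[149 150 151 150 147 150 148 149 151 151 149 150 149 151 147 147 146 146 145 147]
 [150 152 150 151 148 151 149 149 147 145 145 146 147 149 147 146 146 145 143 133]
 [151 150 152 148 148 148 146 147 127 120 119 125 134 141 132 141 134 126 128 123]
 [152 151 149 148 148 146 132 110 106 108 107 103 106 115 116 120 125 124 126 122]
 [152 149 150 150 148 138 108 105 104 107 106  99  99 100  98 109 119 123 123 121]
 [150 151 150 148 141 109 107 105 105 107 105 100 102  98  99 101 114 123 124 121]
 [149 151 149 147 127 104 106 107 105  92  69  73  96 103 101 102 107 123 129 129]
 [147 149 147 142 120 103 102 106  77  18  15  18  41  93 100 102 113 129 128 130]
 [148 147 148 141 108 101 100  82  19  18  13  15  18  48 102 100 108 123 132 131]
 [147 144 149 142 110 102 102  50  16  10  12  12  14  23  99 103 112 128 133 132]
 [147 148 147 146 118 103 
[... 1267 characters left out ...]
14  97  95 101  99  72  78  86  86]
 [140 141 140 106  79 107 107  90  91 122 125 124 109  94 100  99  70  76  86  85]
 [140 138 140 111  75 104 106  86  88 121 123 123 108  94  98  96  64  78  85  85]
 [140 140 140 125  83  97 105  92  82 109 122 119 104  92  99  86  70  83  86  85]
 [140 139 141 136  99  75 102 102  88  90  98  99  96  98  94  68  74  84  84  84]
 [140 139 139 128 106  73  76 101 103  98  96  99 102  95  71  71  82  86  86  86]
 [139 117  98  86  83  80  73  70  85  93  97  92  80  70  73  80  86  83  85  84]
 [138  94  84  84  84  82  80  75  72  69  70  72  74  79  83  84  84  85  85  85]
 [118  88  84  84  82  82  81  81  80  81  83  85  85  83  82  83  83  86  87  84]]
```

View pics/w6c.png

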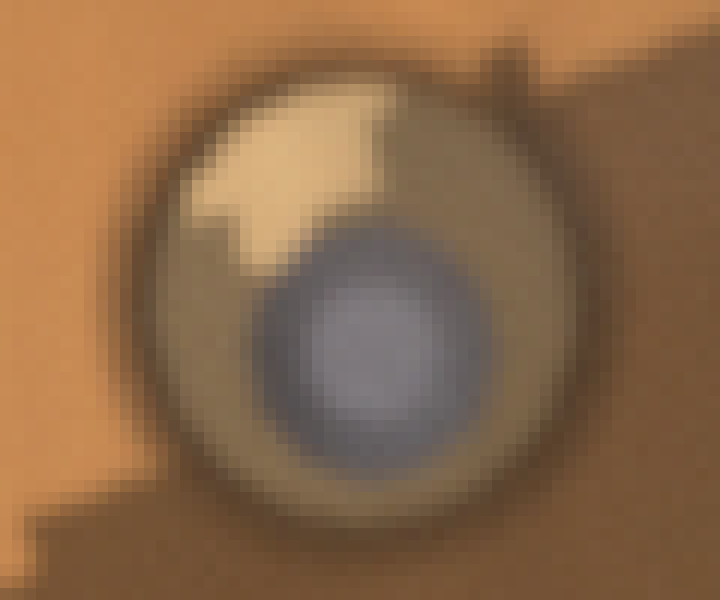

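Through the eye, the pin's top is at about (256.8,101.2) and the hole's centre at (256.4,97.4). The bar therefore has to go about 2.2 mm towards tool -x. I'll correct that and lower it.

arm_command --series "-2.2 0.2 0 0 255; 0 0 0 0 255; 0 0 5 0 255; 0 0 5 0 255; 0 0 5 0 255; 0 0 3 0 255; 0 0 3 0 255; 0 0 0 0 255; 0 0 0 0 255"

```text
time_s: 20.03
tool_pos: [0.491, 0.2325, 0.0188]
tool_rot: [-180.0, 0.0, 69.9]
force: [-0.1, 1.0, -0.9]
grip_width: 0.0334
grasp_force: 30.0
```

The underside is now 9 mm below the pin's top with no force, so the pin is in the eye. I'll continue down.

arm_command --series "0 0 5 0 255; 0 0 6 0 255; 0 0 6 0 255; 0 0 5 0 255; 0 0 4 0 255; 0 0 2 0 255; 0 0 1 0 255; 0 0 0 0 255; 0 0 0 0 255"

```text
time_s: 20.78
tool_pos: [0.4913, 0.2327, -0.0098]
tool_rot: [180.0, -0.0, 69.9]
force: [-0.8, -0.2, -0.5]
grip_width: 0.0336
grasp_force: 30.0
```

arm_command --series "0 0 1 0 255; 0 0 1 0 255; 0 0 0 0 255; 0 0 0 0 255"

```text
time_s: 21.12
tool_pos: [0.4911, 0.2327, -0.0119]
tool_rot: [180.0, -0.0, 69.9]
force: [-0.5, -0.1, -1.7]
grip_width: 0.0335
grasp_force: 30.0
```

arm_command --series "0 0 1 0 255; 0 0 0.5 0 255; 0 0 0 0 255; 0 0 0 0 255"

```text
time_s: 21.45
tool_pos: [0.4913, 0.2328, -0.013]
tool_rot: [-180.0, -0.0, 69.9]
force: [-0.9, -0.0, 4.2]
grip_width: 0.0335
grasp_force: 30.0
```

The bar is on the board, with 4 N of contact. Gripping opposite the plunger would put one finger in the plunger's way. So I'll stay at 76 mm from the pin, open a few mm so that only one flat pad pushes, and swing the bar about the pin. There, 18 N at the pad gives 10 N on the plunger (ratio 140/76).

arm_command --series "0 0 0 0 120; 0 0 0 0 120; 0 0 0 0 120; 0 0 0 0 120; 0 0 0 0 120; 0 0 0 0 120"

```text
time_s: 21.95
tool_pos: [0.4911, 0.2327, -0.0135]
tool_rot: [180.0, 0.0, 69.9]
force: [0.4, 0.2, 0.7]
grip_width: 0.0455
grasp_force: 0.0
```

```bash
python3 - <<'E'
from h import *
o=telemetry.get_obs(); print(o["time_s"],o["tool_pos"],o["force"],o["wrist_torque"],o["grip_width"])
a=cams.read_camera("scene"); b=cams.read_camera("wrist")
f=cv2.resize(a[170:245,280:380],(400,300),interpolation=3); cv2.imwrite("pics/s7.png",np.hstack([f,cv2.resize(b,(400,300))]))
E
```

```text
21.95 [ 0.49108634  0.23269509 -0.01352685] [0.36081791 0.24588219 0.71542986] [-0.10343548  0.11998427  0.05022599] 0.04545613606741746
```

View pics/s7.png

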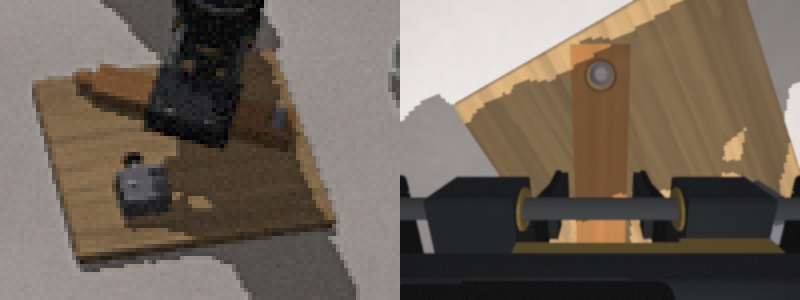

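The view shows the bar flat on the board with the pin's head in the eye, at (600,75) in the right panel, and the fingers clear on both sides. Next I'll swing it towards the plunger.

arm_command --series "0 3 0 0 120; 0 2.5 0 0 120; 0 3.4 0 -0.045 120; 0 3.4 0 -0.045 120; 0 3.4 0 -0.045 120; 0 3.4 0 -0.045 120; 0 3.4 0 -0.045 120; 0 3.4 0 -0.045 120; 0 0 0 0 120; 0 0 0 0 120; 0 0 0 0 120"

```text
time_s: 22.97
tool_pos: [0.5161, 0.2258, -0.0135]
tool_rot: [180.0, 0.0, 85.3]
force: [-1.0, 0.4, 1.2]
grip_width: 0.0463
grasp_force: 0.0
```

arm_command --series "0 1.7 0 -0.022 120; 0 1.7 0 -0.022 120; 0 0 0 0 120; 0 0 0 0 120; 0 0 0 0 120"

```text
time_s: 23.38
tool_pos: [0.5196, 0.2258, -0.0134]
tool_rot: [180.0, -0.0, 87.9]
force: [0.4, -0.0, 0.6]
grip_width: 0.046
grasp_force: 0.0
```

arm_command --series "0 1.7 0 -0.022 120; 0 0 0 0 120; 0 0 0 0 120; 0 0 0 0 120"

```text
time_s: 23.72
tool_pos: [0.5212, 0.2257, -0.0134]
tool_rot: [180.0, -0.0, 89.2]
force: [-0.6, -0.5, -0.8]
grip_width: 0.0459
grasp_force: 0.1
```

arm_command --series "0 1.7 0 -0.022 120; 0 0 0 0 120; 0 0 0 0 120; 0 0 0 0 120"

```text
time_s: 24.05
tool_pos: [0.5231, 0.2256, -0.0134]
tool_rot: [180.0, -0.0, 90.5]
force: [-1.2, -0.8, -0.2]
grip_width: 0.0463
grasp_force: 0.1
```

arm_command --series "0 1.7 0 -0.022 120; 0 0 0 0 120; 0 0 0 0 120; 0 0 0 0 120"

```text
time_s: 24.38
tool_pos: [0.5248, 0.2256, -0.0134]
tool_rot: [180.0, 0.0, 91.7]
force: [-0.1, -0.1, -0.6]
grip_width: 0.0463
grasp_force: 0.0
```

arm_command --series "0 1.2 0 -0.016 120; 0 0 0 0 120; 0 0 0 0 120; 0 0 0 0 120"

```text
time_s: 24.72
tool_pos: [0.5258, 0.2258, -0.0134]
tool_rot: [180.0, -0.0, 92.6]
force: [-0.8, -0.3, -0.2]
grip_width: 0.0462
grasp_force: 0.2
```

arm_command --series "0 1.2 0 -0.016 120; 0 0 0 0 120; 0 0 0 0 120; 0 0 0 0 120"

```text
time_s: 25.05
tool_pos: [0.5271, 0.2257, -0.0134]
tool_rot: [180.0, 0.0, 93.5]
force: [-0.3, -0.4, -0.2]
grip_width: 0.0462
grasp_force: 0.1
```

arm_command --series "0 1.2 0 -0.016 120; 0 0 0 0 120; 0 0 0 0 120; 0 0 0 0 120"

```text
time_s: 25.38
tool_pos: [0.5283, 0.2258, -0.0134]
tool_rot: [180.0, 0.0, 94.5]
force: [-0.6, -0.3, 0.1]
grip_width: 0.046
grasp_force: 0.1
```

arm_command --series "0 1.2 0 -0.008 120; 0 0 0 0 120; 0 0 0 0 120; 0 0 0 0 120"

```text
time_s: 25.72
tool_pos: [0.5294, 0.2259, -0.0134]
tool_rot: [180.0, 0.0, 94.9]
force: [-0.4, 0.3, 0.6]
grip_width: 0.0461
grasp_force: 0.2
```

```bash
cat > bar.py <<'E'
from h import *
def bar():
    o=telemetry.get_obs(); im=cams.read_camera("wrist"); cv2.imwrite("pics/b%.2f.png"%o["time_s"],im)
    S=cv2.cvtColor(im,cv2.COLOR_BGR2HSV); L=cv2.GaussianBlur(im,(3,3),0)
    T=R.from_euler('xyz',o["tool_rot"],degrees=True).as_matrix();P=np.array(o["tool_pos"])
    for y in range(60,220,20):
        s=S[y,200:310,1]; print(y,''.join('%4d'%v for v in s[::4]))
    print(o["tool_pos"],o["tool_rot"],o["force"],o["wrist_torque"])
bar()
E
python3 bar.py
```

```text
60  106 107 107 131 152 153 151 151 148 149 150 150 150 150 152 150 150 149 150 149 149 147 146 106 106 103 105 106
80  102 104 100 137 150 150 152 144   9  10  12  13  12  10  57 103 123 132 133 131 132 126 117 103 103 103 104 103
100  105 102 106 123 141 141 143 139 129  41  15  13  17  64 106 105 106 118 138 137 137 137 108 104 107 106 104 103
120  102 104 102 122 142 144 148 147 144 138 143 141 140 142 138 139 138 136 140 140 137 136 110 104 106 106 106 107
140  102 102 103 123 145 141 141 145 140 137 143 138 141 140 140 138 141 137 141 139 138 130 106 104 106 105 103 106
160  103 104 103 117 148 139 141 142 144 144 141 142 142 142 141 140 140 142 141 140 143 111 103 104 103 102 102 105
180  102 103 103 122 142 145 146 145 142 144 145 144 146 144 140 143 146 142 148 145 141 104 104 104 102 104 103 104
200  105 102 102 118 142 143 145 143 143 147 142 146 141 140 147 144 146 149 147 139 134 101 104 104 105 106 103 104
[ 0.52942975  0.22594275 -0.01342338] [1.79989311e+02 1.65063687e-04 9.49237407e+01] [-0.42426827  0.30273731  0.5515597 ] [-0.02583279  0.19251102  0.03204271]
```

The bar is following the pad, but there's no plunger force yet. I'll keep going.

arm_command --series "0 1.2 0 -0.012 120; 0 0 0 0 120; 0 0 0 0 120; 0 0 0 0 120"

```text
time_s: 26.1
tool_pos: [0.5306, 0.2261, -0.0134]
tool_rot: [180.0, -0.0, 95.6]
force: [-0.2, -0.7, 0.7]
grip_width: 0.0462
grasp_force: 0.4
```

arm_command --series "0 1.2 0 -0.012 120; 0 0 0 0 120; 0 0 0 0 120; 0 0 0 0 120"

```text
time_s: 26.43
tool_pos: [0.5309, 0.2264, -0.0135]
tool_rot: [-179.9, -0.0, 96.3]
force: [-5.3, 1.1, 3.1]
grip_width: 0.0461
grasp_force: 2.3
```

arm_command --series "0 1.2 0 -0.012 120; 0 0 0 0 120; 0 0 0 0 120; 0 0 0 0 120"

```text
time_s: 26.77
tool_pos: [0.5312, 0.2266, -0.0136]
tool_rot: [-179.8, -0.0, 97.0]
force: [-6.6, 1.0, 6.0]
grip_width: 0.0463
grasp_force: 3.3
```

The plunger and pin contact began at about x = 0.5307. The 6 N upward force comes from the pad dragging the bar downward as the arm gives, so I'll ease up slightly while pushing on.

arm_command --series "0 1.2 -0.4 -0.006 120; 0 1 -0.2 -0.006 120; 0 0 0 0 120; 0 0 0 0 120; 0 0 0 0 120"

```text
time_s: 27.18
tool_pos: [0.5318, 0.2268, -0.0136]
tool_rot: [-179.6, -0.0, 97.7]
force: [-8.7, 1.3, 3.1]
grip_width: 0.0462
grasp_force: 4.4
```

```bash
python3 bar.py
```

```text
60  102 108 105 107 144 153 150 152 151 150 151 150 149 151 151 151 150 149 149 149 149 147 149 142 101 102 102 103
80  104 107 105 102 144 147 149 147  94  12  13  10  10  12  11 100 115 130 135 135 132 135 135 112 103 102 102 103
100  103 104 104 104 142 145 142 143 146  64  13  10  10  15  82 103 104 104 135 138 138 137 134 107 107 105 105 105
120  103 102 100 103 145 145 145 145 144 137 144 143 141 146 135 141 140 138 140 135 137 136 121 105 102 104 105 105
140  104 104 105 109 145 144 147 144 143 138 144 142 140 138 140 144 141 140 136 137 139 138 108 103 104 104 102 104
160  103 102 102 105 142 143 144 144 139 143 140 143 141 140 140 141 140 141 141 143 143 135 102 104 104 102 103 105
180  102 105 103 111 148 142 141 139 137 146 145 144 143 146 141 146 145 147 141 140 144 112 104 102 102 104 104 103
200  105 102 102 110 142 145 141 141 140 141 144 146 143 140 143 137 140 143 140 141 142 100 104 103 104 102 104 104
[ 0.53179648  0.22681199 -0.01364439] [-1.79641317e+02 -2.39219656e-02  9.77099454e+01] [-8.6896701   1.30661147  3.07604571] [-0.03640546  2.08948897 -0.11090515]
```

The pad touches with its ball-side edge, about 87 mm from the pin, so 10 N at the plunger needs about 16 N at the pad. I'll push on and ease up a little to remove the vertical drag.

arm_command --series "0 1 -0.4 0 120; 0 1 -0.3 0 120; 0 1 -0.2 0 120; 0 1 -0.2 0 120; 0 0 0 0 120; 0 0 0 0 120; 0 0 0 0 120; 0 0 0 0 120"

```text
time_s: 27.9
tool_pos: [0.5329, 0.2267, -0.0137]
tool_rot: [-179.3, 0.0, 97.7]
force: [-12.0, -0.5, 3.1]
grip_width: 0.0463
grasp_force: 6.4
```

arm_command --series "0 1 -0.4 0 120; 0 1 -0.4 0 120; 0 1 -0.4 0 120; 0 0.5 -0.2 0 120; 0 0 0 0 120; 0 0 0 0 120; 0 0 0 0 120; 0 0 0 0 120"

```text
time_s: 28.57
tool_pos: [0.5338, 0.2267, -0.0137]
tool_rot: [-179.0, 0.1, 97.7]
force: [-15.0, -0.1, 0.5]
grip_width: 0.0463
grasp_force: 7.8
```

```bash
python3 bar.py | tail -1; python3 - <<'E'
# bar yaw & centre line from wrist edges
from h import *
import glob,os
o=telemetry.get_obs(); f=max(glob.glob("pics/b*.png"),key=os.path.getmtime); im=cv2.imread(f); S=cv2.cvtColor(im,cv2.COLOR_BGR2HSV)[...,1].astype(float)
L=[];Rr=[]
for y in range(110,201,6):
    s=cv2.GaussianBlur(S[y:y+1],(5,1),0)[0]; g=np.gradient(s); a=200+g[200:235].argmax(); b=270+g[270:310].argmin(); L.append((a,y));Rr.append((b,y))
print(f,L[::5],Rr[::5])
for E in(L,Rr):
    q=w("wrist",E,.038,o)[:,:2]; v=np.linalg.svd(q-q.mean(0))[2][0]; v*=np.sign(-v[1]); print(q.mean(0).round(4),np.degrees(np.arctan2(v[1],v[0])))
# board yaw from scene picture corners
E
```

```text
[ 0.53382029  0.2266745  -0.0137206 ] [-1.79045611e+02  6.98499589e-02  9.77361118e+01] [-15.01929451  -0.07453565   0.49035296] [-0.19573407  3.46257295 -0.15137868]
pics/b28.57.png [(np.int64(210), 110), (np.int64(210), 140), (np.int64(211), 170), (np.int64(211), 200)] [(np.int64(284), 110), (np.int64(282), 140), (np.int64(281), 170), (np.int64(279), 200)]
[0.507  0.2726] -83.7573812742872
[0.5402 0.2773] -84.07283027396679
```

The bar's yaw is -83.9°, which is along the board's y, and the pad force is 15 N, giving about 9.3 N at the plunger. One small step more, then I'll check that it holds steady.

arm_command --series "0 0.8 -0.1 0 120; 0 0 0 0 120; 0 0 0 0 120; 0 0 0 0 120; 0 0 0 0 120; 0 0 0 0 120; 0 0 0 0 120; 0 0 0 0 120; 0 0 0 0 120; 0 0 0 0 120; 0 0 0 0 120; 0 0 0 0 120"

```text
time_s: 29.62
tool_pos: [0.534, 0.2266, -0.0138]
tool_rot: [-179.0, 0.1, 97.7]
force: [-17.1, -0.3, 0.7]
grip_width: 0.0465
grasp_force: 8.3
```

```bash
python3 - <<'E'
from h import *
o=telemetry.get_obs(); im=cams.read_camera("wrist"); S=cv2.cvtColor(im,cv2.COLOR_BGR2HSV)
print(o["tool_pos"],o["force"],o["wrist_torque"],np.abs(o["joint_velocities"]).max())
T=R.from_euler('xyz',o["tool_rot"],degrees=True).as_matrix()
g=S[60:125,212:290,1]; m=(g<55).astype(np.uint8); n,l,s,c=cv2.connectedComponentsWithStats(m); k=1+s[1:,4].argmax(); e=c[k]+[212,60]
h=(S[60:125,212:290,1]<118).astype(np.uint8); h[:, :4]=0; h[:,-14:]=0; n,l,s2,c2=cv2.connectedComponentsWithStats(h); k2=1+s2[1:,4].argmax(); e2=c2[k2]+[212,60]
print("pin",e,s[k],"hole",e2,s2[k2])
print(w("wrist",[e],.059,o)[0],w("wrist",[e2],.038,o)[0])
# shakers unmoved: compare scene
a=cams.read_camera("scene"); b=cv2.imread("pics/scene0.png"); print("shaker diff",np.abs(a[238:275,240:345].astype(int)-b[238:275,240:345]).mean())
E
```

```text
[ 0.53397921  0.2266212  -0.01380365] [-17.1187562   -0.26596483   0.74553617] [-0.25014105  3.7322759  -0.18881475] 0.13716031602045806
pin [238.93964335  87.52537723] [ 12  13  31  30 729] hole [244.84758364  91.09144981] [  11   12   44   41 1345]
[0.5184728  0.30440479 0.059     ] [0.51971481 0.30370658 0.038     ]
shaker diff 7.858086658086658
```

Steady: the pad pushes with about 16 N, so about 10 N on the plunger, and the eye is within 2 mm of the pin. I'm handing the job in.

```bash
python3 -c "
from cell import env
print(env.sign_off())"
```

```text
the job is handed in; nothing more can be done
None
```

I put the bar's eye over the pin, lowered it onto the board and swung it against the plunger. I handed the job in still holding a steady push of about 10 N on the plunger, worked out from the wrist force; the system gave no verdict.

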